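# Shut the flux jar and lock it in its stand

## Robot

A 6-joint arm with a two-finger parallel gripper is mounted at the origin on the work surface. World frame = base frame: x ahead of the robot, y to its left, z up, the work surface at z = 0. Lengths are in m, angles in degrees, forces in N, time in s.
With the tool pointing down it reaches from about 0.225 to 0.725 m from the base axis. Payload 3.1 kg.
Tool frame: the origin (TCP) lies midway between the tips of the shut fingers; the grasp point (between the pads) lies 19 mm behind it; y points along the fingers, z is the direction in which the jaws open and shut, and the axes are right-handed (so a half turn about y gives the same grasp; the last joint's range is limited). The gripper opens to 85 mm and grips with 20 to 120 N. Pads are 22 mm wide; open, the fingers measure 114 mm over their backs; the gripper's body (76 mm by 85 mm) begins 54 mm behind the grasp point. The pads swing forward as they close: fully open they stand 13 mm farther back than shut.
Start: joints at [-79.114, 2.75, 5.684, 92.934, 0, 82.678], TCP at [0.164, -0.499, 0.231] pointing down, gripper open.
Joint ranges: [-166.93, 166.93], [-56.73, 111.36], [-69.38, 81.34], [-121.58, 131.49], [-85.45, 84.26], [-180, 180]. Speed limits (degrees/s): [159.86, 159.86, 180, 180, 180, 180].

## Interface

Orientations are given as [roll, pitch, yaw] about the fixed x, y, z axes, in that order (R = Rz(yaw) Ry(pitch) Rx(roll)).
In Python, from workcell import robot, optics gives the robot as it stands.
- The arm moves only by the tool carry_out, never from a script. Its argument "targets" is a list of rows, each an object of numbers: "dx", "dy", "dz": the shift along the tool's x, y, z in m; "roll": the turn about the tool's y in degrees. In form: [{"dx": .., "dy": .., "dz": .., "roll": ..}, ...]. A call has 1 to 20 rows; each row shifts and turns the commanded pose from where the row before left it, along the tool's axes as they then stand; what a row does not reach is not made up. A row lasts 1/8 s, in which the tool goes at most 62.5 mm and 10.7 degrees, less where a joint would pass 70% of its speed; a pose out of reach is approached as far as the arm can. A call with a gripper value outside its range is refused whole. "hand" is the gripper's target within -1 to 1 (shut at 1, half-way at 0, fully open at -1), set as the call begins (left out, the last holds). The fingers move at their own pace and stop on an object; "grip_force" is the grip in N (left out, the last holds). Time passes only in rows, so rows that do not move let the fingers close. It gives the time, the measured TCP pose, the force and the opening at its end, in the units of the state.
- robot.get_obs(): the state, without advancing time (a new reading comes with each control period).
- optics.capture(name): name is "side" or "top"; returns a dict with "img" (420x560x3 uint8, red, green, blue), "range_z" (420x560 float32, m along the optical axis (not along the pixel's ray), 0 where there is no reading), "fx", "fy", "cx", "cy" (pixels), "k1" (the pictures are not rectified: a ray, as slopes to the right and down, at radius r is drawn at 1 + k1 r^2 times it, then the intrinsics apply), "R" (3x3) and "t" (3): a world point X has camera coordinates R X + t. Camera axes: x right, y down, z forward; pixel columns grow to the right and rows downward; lengths in m; the calibration is good to about 2 mm. A picture is of the moment at which its call begins.
- robot.close_job(): hands the job in, once; it reports no verdict.
The state is a dict: "time_s": time; "qpos": joint angles; "joint_vel": joint speeds; "tau": joint torques, N m; "position": TCP position; "eef_rot": TCP orientation; "ft_force": force on the tool from outside, world axes, zero at the start; "ft_torque": the same for the moment, N m; "finger_gap": finger opening in m.
Only numpy, scipy, OpenCV 4.12 (cv2) and the standard library are available. Lean on these libraries where they do the work, as an engineer would, in place of code of your own. Each camera call takes 0.05 s, during which the arm holds its last target. There are 200 camera calls.

## Task

Screw the red cap of the leaning flux jar fully tight (clockwise, until it stops). Then lay the aluminium bar with the orange grip across the two notched posts of the stand, grip upwards, down in both notches and about centred so that both ends stick out; put it down, do not drop it. Do not push the other things on the bench about.

Things in the scene. Friction and masses are not known exactly. Their poses are not given: they have to be found in the camera images.
- stand: Blue steel stand, bolted down. Origin on the bench under the middle between its two posts; z up. Base plate 12 mm thick, x -65 to +115, y -95 to +95 mm. Holds the white flux jar (68 mm wide), leaning 30 degrees from vertical towards the stand's -x (towards the robot), cap between the posts. Posts at y = -80 and +80 mm, 177 mm high, 14 mm thick (y), 56 mm wide at the top (x)
- rest_mid (a point): Point midway between the floors of the two notches in the post tops, 164 mm above the bench; axes as the stand's. Each notch is open upwards and along y, 36 mm wide (x -18 to +18 mm), 13 mm deep. The bar's underside centre belongs here, bar along y, either way round. The cap's top centre is about 12 mm below
- cap (a joint): Turn of the red captive cap, rad. Grows as the cap is screwed on (clockwise, looking at its top). Range 0 to 2.2; 2.2 is fully tight, at a hard stop. Starts between 0.4 and 1.2. Friction about 0.12 N m; it stays where it is left and neither rises nor comes off
- cap_top (a point): Centre of the cap's top face; z points out of the cap along the jar's axis (30 degrees from vertical), x and y turn with the cap. Ribbed round red cap, 52 mm diameter, 30 mm deep below this face; under it a 44 mm neck, then the jar's shoulder 35 mm below the face. A white stripe on the cap meets the black mark on the jar's upper side (away from the robot) when tight
- lockbar: Aluminium bar 200 x 24 x 14 mm (x, y, z) with an orange grip block, 60 x 16 mm (x, y), upright on its middle from z = 13 to 55 mm. Origin at the centre of the bar's underside, x along the bar, z up. About 0.22 kg. Lies loose on the bench, grip up, left or right of the stand
- wrench: Bystander: steel wrench, 190 mm long, lying flat on the other side of the stand; origin under its middle
- screwdriver: Bystander: screwdriver, 190 mm long, lying on the right (-y) near the robot; origin under its middle
- mug: Bystander: blue mug, 80 mm wide, 92 mm high, behind, left of the stand (+y); origin at the centre of its foot
- spraycan: Bystander: spray can, 64 mm diameter, 185 mm high, behind the stand; origin at the centre of its foot
- pastetin: Bystander: paste jar, 76 mm diameter, 70 mm high, behind at the right; origin at the centre of its foot
- belt: Bystander: blue sanding sleeve, a ring of 110 mm diameter, 25 mm high, behind at the right; origin at the centre of its underside
- dropout: Bystander: flat steel frame end, 100 x 45 x 8 mm with a 30 mm stub on it, on the left (+y) near the robot; origin at the centre of its underside

How it is judged:
By the outcome, as a careful person would: the job done as asked, in the order asked, and still so for the second after the job is handed in, with the robot touching nothing.
It also fails if it takes over 67 s, if anything falls off the work surface, if the arm or the gripper's body presses on something with over 40 N, if the wrist force passes 120 N, or if a joint passes its speed limit or range.

## Working session

There is one attempt and no reset: what is moved stays moved. The work goes in short steps, Python scripts to look and compute and a tool call to move; the robot and the scene stay as the last step left them, time stands still between calls to the robot, and variables do not carry over. Pictures are saved under pics/ and viewed, about 8 in all and at most 12, crops included, and the job is handed in when it is done.

Besides the shell and the picture viewer there is one more tool, called after "Emit:" as name([rows], argument=value, ...), one row to a line, values as JSON. carry_out: Moves the arm, as the interface text tells. Its arguments: {"type":"object","properties":{"targets":{"type":"array"},"hand":{"type":"number"},"grip_force":{"type":"number"}},"required":["targets"]}

```bash
mkdir -p pics; ls
cat > h.py <<'E'
import numpy as np, cv2
from workcell import robot, optics
from scipy.spatial.transform import Rotation as Ro
def cap(name):
    c=optics.capture(name); h,w=c["range_z"].shape
    K=np.array([[c["fx"],0,c["cx"]],[0,c["fy"],c["cy"]],[0,0,1.]])
    uv=np.stack(np.meshgrid(np.arange(w),np.arange(h)),-1).reshape(-1,1,2).astype(np.float64)
    n=cv2.undistortPoints(uv,K,np.array([c["k1"],0,0,0.])).reshape(h,w,2)
    ray=np.dstack([n,np.ones((h,w))])
    z=c["range_z"][...,None]
    c["P"]=(ray*z-c["t"])@c["R"]; c["P"][c["range_z"]==0]=np.nan
    c["ray"]=ray@c["R"]; c["o"]=-c["R"].T@c["t"]
    return c
def onplane(c,u,v,z):
    r=c["ray"][int(round(v)),int(round(u))]; return c["o"]+r*(z-c["o"][2])/r[2]
def save(c,f): cv2.imwrite("pics/"+f,c["img"][...,::-1])
E
python3 - <<'E'
from h import *
np.set_printoptions(precision=4,suppress=True)
for n in("side","top"):
    c=cap(n); save(c,n+"0.png"); print(n,c["o"],c["R"][2],c["fx"],c["k1"])
o=robot.get_obs();print({k:np.round(v,4) for k,v in o.items()})
print(Ro.from_euler("xyz",o["eef_rot"],degrees=True).as_matrix())
E
```

```text
pics
side [ 0.3319 -1.0184  1.1467] [ 0.1455  0.7015 -0.6977] 450.2434097174876 -0.012375836330862065
top [0.322 0.012 1.548] [ 0.1469 -0.0134 -0.9891] 471.74435244605394 0.03862773865382473
{'time_s': np.float64(0.1), 'qpos': array([-79.1145,   2.7906,   5.5976,  92.9337,   0.0007,  82.6783]), 'joint_vel': array([-0.0359, -0.1449,  0.2181,  0.0189, -0.009 ,  0.0856]), 'tau': array([  0.0028, -33.9849,  32.0936,   0.0158,  -0.0001,  -0.    ]), 'position': array([ 0.1639, -0.4981,  0.2302]), 'eef_rot': array([ -90.1257,    0.0168, -161.7928]), 'ft_force': array([-0.2148,  0.181 , -0.0089]), 'ft_torque': array([ 0.0101, -0.0235,  0.0266]), 'finger_gap': np.float64(0.0853)}
[[-0.9499 -0.0004  0.3125]
 [-0.3125  0.0022 -0.9499]
 [-0.0003 -1.     -0.0022]]
```

View pics/side0.png

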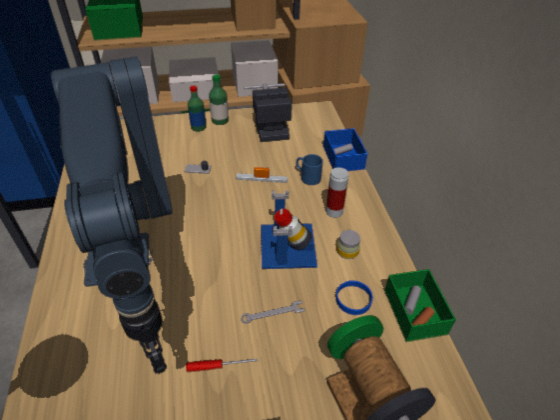

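View pics/top0.png

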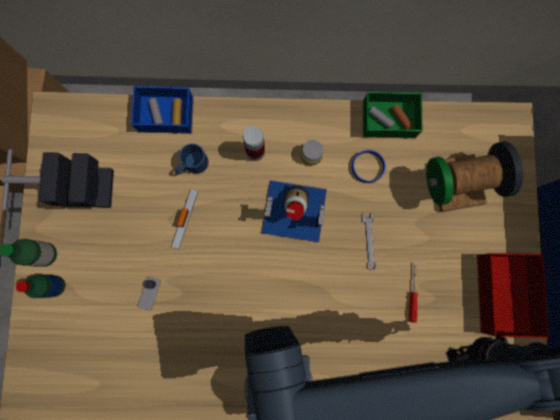

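Both views are clear: side view has the cap at about (283,217), the bar (262,178), the wrench (272,313). In the top view the cap is at (295,210) and the bar at (185,218). Now I'll measure them.

```bash
cat > m.py <<'E'
from h import *
np.set_printoptions(precision=4,suppress=True)
def hsv(c): return cv2.cvtColor(c["img"],cv2.COLOR_RGB2HSV)
def ell(P):
    r=cv2.minAreaRect((P[:,:2]*1000).astype(np.float32)); b=cv2.boxPoints(r)/1000
    e=b[1]-b[0] if np.linalg.norm(b[1]-b[0])>np.linalg.norm(b[2]-b[1]) else b[2]-b[1]
    return np.array(r[0])/1000,np.array(r[1]),np.degrees(np.arctan2(e[1],e[0]))
E
python3 - <<'E'
from m import *
for n in("top","side"):
    c=cap(n);H=hsv(c);P=c["P"];Z=P[...,2]
    h,s,v=[H[...,i].astype(int) for i in range(3)]
    reg=lambda x0,x1,y0,y1:(P[...,0]>x0)&(P[...,0]<x1)&(P[...,1]>y0)&(P[...,1]<y1)
    st=reg(.3,.65,-.15,.2)
    blue=(h>100)&(h<125)&(s>120)&st
    b=blue&(Z<.025)&(Z>.004); print(n,"base",ell(P[b]),b.sum(),np.nanmedian(Z[b]))
    # post tops by height
    t=st&(Z>.155)&(Z<.19); k,lab,sta,cen=cv2.connectedComponentsWithStats(t.astype(np.uint8))
    for i in range(1,k):
        if sta[i,4]>5: q=P[lab==i]; print(" high",cen[i],sta[i,4],np.median(q,0),H[lab==i].mean(0),ell(q))
    red=((h<8)|(h>172))&(s>140)&(v>60)&st&(Z>.08)
    q=P[red]; print(" red",red.sum(),np.argwhere(red).mean(0)[::-1],np.median(q,0),q.min(0),q.max(0))
    br=reg(.3,.65,.2,.5)
    og=(h>5)&(h<20)&(s>190)&(v>110)&br&(Z>.02)
    q=P[og]; print(" orange",og.sum(),np.argwhere(og).mean(0)[::-1],np.median(q,0),q.max(0)); 
    if len(q)>3:
        qq=q[q[:,2]>.045]; print("  top",len(qq),qq.mean(0),ell(qq))
    al=br&(s<60)&(Z>.006)&(Z<.022)&(v>110)
    k,lab,sta,cen=cv2.connectedComponentsWithStats(al.astype(np.uint8))
    for i in range(1,k):
        if sta[i,4]>15: q=P[lab==i]; print("  alu",cen[i],sta[i,4],q.mean(0),ell(q))
    al2=al&(np.hypot(P[...,0]-.45,P[...,1]-.3)<.14); print("  bar",ell(P[al2]))
    x,y=(240,155) if n=="top" else (235,170)
    cv2.imwrite(f"pics/{n}z.png",cv2.resize(c["img"][y:y+120,x:x+120,::-1],(600,600),interpolation=cv2.INTER_CUBIC))
E
```

```text
top base (array([ 0.5578, -0.0425]), array([186.0596, 173.2944]), np.float32(82.377365)) 1917 0.011970829046620559
 high [268.1613 206.172 ] 93 [0.5469 0.0395 0.1661] [138.2043  13.7097 106.5161] (array([0.5462, 0.0393]), array([14.0152, 55.6426]), np.float32(-8.141529))
 high [295.     206.3168] 101 [ 0.5497 -0.0406  0.1589] [ 17.     206.9505 114.0297] (array([ 0.5489, -0.0393]), array([27.0941, 50.7809]), np.float32(-88.93319))
 high [321.3168 214.5941] 101 [ 0.5244 -0.1184  0.1649] [119.8317  18.7426 110.3861] (array([ 0.5242, -0.1188]), array([14.0942, 56.5867]), np.float32(-7.6941285))
 red 211 [295.2038 209.9716] [ 0.5393 -0.0418  0.1532] [ 0.5159 -0.0652  0.136 ] [ 0.5638 -0.0168  0.1684]
 orange 84 [181.8929 216.869 ] [0.5248 0.3146 0.0536] [0.5539 0.327  0.0607]
  top 83 [0.5252 0.3149 0.0538] (array([0.526 , 0.3148]), array([15.9016, 54.356 ]), np.float32(-17.057959))
  alu [184.4713 219.3305] 348 [0.5231 0.3143 0.0131] (array([0.5263, 0.3159]), array([ 26.9713, 201.3735]), np.float32(-15.122731))
  alu [157.4375 283.5625] 16 [0.3143 0.3911 0.0086] (array([0.3147, 0.3911])
[... 543 characters left out ...]
398]), np.float32(79.01042))
 high [282.5556 230.4872] 117 [ 0.5212 -0.1207  0.1634] [139.6752  10.6838 121.3333] (array([ 0.5226, -0.1179]), array([18.8157, 53.8942]), np.float32(-6.862919))
 red 214 [283.2103 217.5607] [ 0.5376 -0.0518  0.1471] [ 0.5124 -0.0678  0.1099] [ 0.5633 -0.0108  0.1648]
 orange 128 [261.2031 171.6172] [0.5222 0.3129 0.0416] [0.5485 0.332  0.0589]
  top 55 [0.5236 0.3144 0.0516] (array([0.5229, 0.3163]), array([19.677 , 55.3193]), np.float32(-17.238285))
  alu [261.681 177.181] 210 [0.5241 0.3141 0.0117] (array([0.525 , 0.3169]), array([ 33.6895, 197.1644]), np.float32(-16.044825))
  bar (array([0.5101, 0.3198]), array([ 31.5696, 166.6602]), np.float32(-15.199009))
```

```bash
cd pics; python3 -c "
import cv2,numpy as np
cv2.imwrite('zz.png',np.hstack([cv2.resize(cv2.imread(f),(400,400)) for f in('topz.png','sidez.png')]))"
```

```text
(no output)
```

View pics/zz.png

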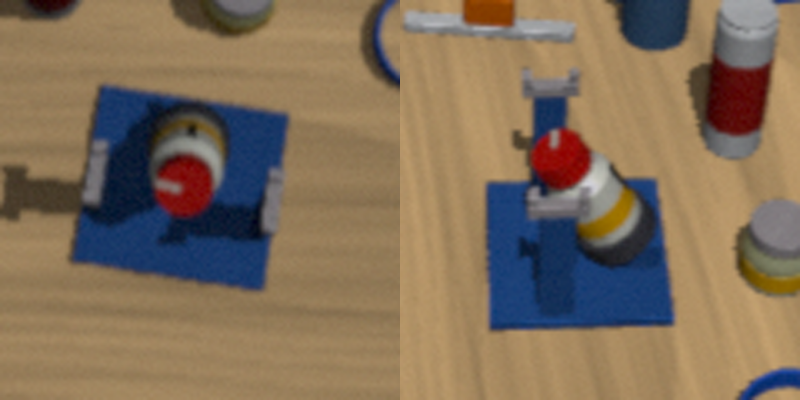

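Measured values:
- **Stand:** mid ≈ (0.534, -0.0395), yaw ≈ -7.75°. The post spacing comes out at 159.5 mm, against 160 mm given.
- **Cap top:** ≈ (0.536, -0.040, 0.152).
- **Bar:** centre ≈ (0.5255, 0.315), long axis about 74° from x.
- **Cap stripe:** it points to stand +y, so about 90° remains.

The tool can only turn about its own axis. I will ratchet the cap with the vertical gripper, jaws along stand y.

Emit:
carry_out([
  {"dx": -0.0417, "dy": -0.0017, "dz": -0.0264},
  {"dx": -0.0417, "dy": -0.0017, "dz": -0.0264},
  {"dx": -0.0417, "dy": -0.0017, "dz": -0.0264},
  {"dx": -0.0417, "dy": -0.0017, "dz": -0.0264},
  {"dx": -0.0417, "dy": -0.0017, "dz": -0.0264},
  {"dx": -0.0417, "dy": -0.0017, "dz": -0.0264},
  {"dx": -0.0417, "dy": -0.0017, "dz": -0.0264},
  {"dx": -0.0417, "dy": -0.0017, "dz": -0.0264},
  {"dx": -0.0417, "dy": -0.0017, "dz": -0.0264},
  {"dx": -0.0417, "dy": -0.0017, "dz": -0.0264},
  {"dx": -0.0417, "dy": -0.0017, "dz": -0.0264},
  {"dx": -0.0417, "dy": -0.0017, "dz": -0.0264},
  {},
], hand=-1, grip_force=45)

```text
invalid input
```

Emit:
carry_out([
  {"roll": -10.2},
  {"roll": -10.2},
  {"roll": -10.2},
  {"roll": -10.2},
  {"roll": -10.2},
  {"roll": -10.2},
  {"roll": -10.2},
  {"roll": -10.2},
  {"roll": -10.2},
  {"roll": -10.2},
  {"roll": -10.2},
  {"roll": -10.2},
  {"roll": -10.2},
  {"roll": -10.2},
  {"roll": -10.2},
  {"roll": -10.2},
  {"roll": -10.2},
  {"roll": -10.2},
  {},
])

```text
invalid input
```

Emit:
carry_out([
  {"dx": -0.0417, "dy": -0.0017, "dz": -0.0264, "roll": 0},
  {"dx": -0.0417, "dy": -0.0017, "dz": -0.0264, "roll": 0},
  {"dx": -0.0417, "dy": -0.0017, "dz": -0.0264, "roll": 0},
  {"dx": -0.0417, "dy": -0.0017, "dz": -0.0264, "roll": 0},
  {"dx": -0.0417, "dy": -0.0017, "dz": -0.0264, "roll": 0},
  {"dx": -0.0417, "dy": -0.0017, "dz": -0.0264, "roll": 0},
  {"dx": -0.0417, "dy": -0.0017, "dz": -0.0264, "roll": 0},
  {"dx": -0.0417, "dy": -0.0017, "dz": -0.0264, "roll": 0},
  {"dx": -0.0417, "dy": -0.0017, "dz": -0.0264, "roll": 0},
  {"dx": -0.0417, "dy": -0.0017, "dz": -0.0264, "roll": 0},
  {"dx": -0.0417, "dy": -0.0017, "dz": -0.0264, "roll": 0},
  {"dx": -0.0417, "dy": -0.0017, "dz": -0.0264, "roll": 0},
], hand=-1, grip_force=45)

```text
time_s: 1.7
position: [0.5412, -0.04, 0.2516]
eef_rot: [-90.0, -0.0, -161.8]
ft_force: [-0.1, -0.7, 1.1]
finger_gap: 0.0855
```

Emit:
carry_out([
  {"dx": 0, "dy": 0, "dz": 0, "roll": -10.2},
  {"dx": 0, "dy": 0, "dz": 0, "roll": -10.2},
  {"dx": 0, "dy": 0, "dz": 0, "roll": -10.2},
  {"dx": 0, "dy": 0, "dz": 0, "roll": -10.2},
  {"dx": 0, "dy": 0, "dz": 0, "roll": -10.2},
  {"dx": 0, "dy": 0, "dz": 0, "roll": -10.2},
  {"dx": 0, "dy": 0, "dz": 0, "roll": -10.2},
  {"dx": 0, "dy": 0, "dz": 0, "roll": -10.2},
  {"dx": 0, "dy": 0, "dz": 0, "roll": -10.2},
  {"dx": 0, "dy": 0, "dz": 0, "roll": -10.2},
  {"dx": 0, "dy": 0, "dz": 0, "roll": -10.2},
  {"dx": 0, "dy": 0, "dz": 0, "roll": -10.2},
  {"dx": 0, "dy": 0, "dz": 0, "roll": -10.2},
  {"dx": 0, "dy": 0, "dz": 0, "roll": -10.2},
  {"dx": 0, "dy": 0, "dz": 0, "roll": -10.2},
  {"dx": 0, "dy": 0, "dz": 0, "roll": -10.2},
  {"dx": 0, "dy": 0, "dz": 0, "roll": -10.2},
  {"dx": 0, "dy": 0, "dz": 0, "roll": -10.2},
])

```text
time_s: 3.95
position: [0.5402, -0.0414, 0.2513]
eef_rot: [-90.0, 0.0, 22.1]
ft_force: [0.4, -0.3, -0.3]
finger_gap: 0.0858
```

Emit:
carry_out([
  {"dx": 0, "dy": 0.03, "dz": 0, "roll": 0},
  {"dx": 0, "dy": 0.03, "dz": 0, "roll": 0},
  {"dx": 0, "dy": 0.03, "dz": 0, "roll": 0},
  {"dx": 0, "dy": 0.02, "dz": 0, "roll": 0},
  {"dx": 0, "dy": 0.011, "dz": 0, "roll": 0},
  {"dx": 0, "dy": 0, "dz": 0, "roll": 0},
])

```text
time_s: 4.7
position: [0.5397, -0.0413, 0.1298]
eef_rot: [-89.9, 0.1, 21.8]
ft_force: [-1.0, 0.1, 0.6]
finger_gap: 0.0857
```

Emit:
carry_out([
  {"dx": 0, "dy": 0, "dz": 0, "roll": 0},
  {"dx": 0, "dy": 0, "dz": 0, "roll": 0},
  {"dx": 0, "dy": 0, "dz": 0, "roll": 0},
  {"dx": 0, "dy": 0, "dz": 0, "roll": 0},
  {"dx": 0, "dy": 0, "dz": 0, "roll": 0},
  {"dx": 0, "dy": 0, "dz": 0, "roll": 0},
], hand=1)

```text
time_s: 5.45
position: [0.54, -0.0378, 0.1334]
eef_rot: [-89.6, -0.2, 21.9]
ft_force: [-4.5, 7.4, 7.6]
finger_gap: 0.0529
```

Emit:
carry_out([
  {"dx": 0, "dy": 0, "dz": 0, "roll": 7.5},
  {"dx": 0, "dy": 0, "dz": 0, "roll": 7.5},
  {"dx": 0, "dy": 0, "dz": 0, "roll": 7.5},
  {"dx": 0, "dy": 0, "dz": 0, "roll": 7.5},
])

```text
time_s: 5.95
position: [0.541, -0.0387, 0.1331]
eef_rot: [-89.7, -0.1, -8.3]
ft_force: [-2.5, 5.2, 5.2]
finger_gap: 0.0503
```

Emit:
carry_out([
  {"dx": 0, "dy": 0, "dz": 0, "roll": 7.5},
  {"dx": 0, "dy": 0, "dz": 0, "roll": 7.5},
  {"dx": 0, "dy": 0, "dz": 0, "roll": 7.5},
  {"dx": 0, "dy": 0, "dz": 0, "roll": 7.5},
  {"dx": 0, "dy": 0, "dz": 0, "roll": 0},
])

```text
time_s: 6.58
position: [0.5403, -0.04, 0.1345]
eef_rot: [-89.8, 0.0, -38.1]
ft_force: [-7.1, 1.0, 10.2]
finger_gap: 0.0505
```

Emit:
carry_out([
  {"dx": 0, "dy": 0, "dz": 0, "roll": 0},
  {"dx": 0, "dy": 0, "dz": 0, "roll": 0},
  {"dx": 0, "dy": 0, "dz": 0, "roll": 0},
  {"dx": 0, "dy": 0, "dz": 0, "roll": 0},
  {"dx": 0, "dy": 0, "dz": 0, "roll": 0},
], hand=-1)

```text
time_s: 7.2
position: [0.5403, -0.0414, 0.1305]
eef_rot: [-90.0, 0.0, -38.2]
ft_force: [-0.6, -0.5, -0.5]
finger_gap: 0.0853
```

Gentle forces. Next I'll turn back, re-grip and do a second stroke.

Emit:
carry_out([
  {"dx": 0, "dy": 0, "dz": 0, "roll": -10},
  {"dx": 0, "dy": 0, "dz": 0, "roll": -10},
  {"dx": 0, "dy": 0, "dz": 0, "roll": -10},
  {"dx": 0, "dy": 0, "dz": 0, "roll": -10},
  {"dx": 0, "dy": 0, "dz": 0, "roll": -10},
  {"dx": 0, "dy": 0, "dz": 0, "roll": -10},
  {"dx": 0, "dy": 0, "dz": 0, "roll": 0},
])

```text
time_s: 8.07
position: [0.5404, -0.0414, 0.1306]
eef_rot: [-90.0, 0.0, 21.7]
ft_force: [0.5, -0.4, -0.3]
finger_gap: 0.0852
```

Run:
```python
from m import *
c=cap("side"); a=c["img"][180:260,240:320,::-1]
d=cap("top"); b=d["img"][170:250,255:335,::-1]
cv2.imwrite("pics/s1.png",np.hstack([cv2.resize(x,(400,400),interpolation=cv2.INTER_CUBIC) for x in(b,a)]))
```

```text
(no output)
```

View pics/s1.png

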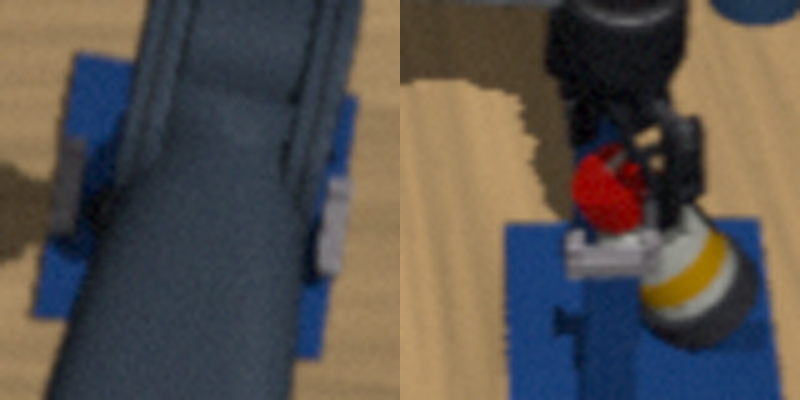

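The arm hides the cap from the top. In the side crop the stripe, near (617,155), has moved clockwise. I'll carry on with more strokes.

Emit:
carry_out([
  {"dx": 0, "dy": 0, "dz": 0, "roll": 0},
  {"dx": 0, "dy": 0, "dz": 0, "roll": 0},
  {"dx": 0, "dy": 0, "dz": 0, "roll": 0},
  {"dx": 0, "dy": 0, "dz": 0, "roll": 0},
  {"dx": 0, "dy": 0, "dz": 0, "roll": 0},
  {"dx": 0, "dy": 0, "dz": 0, "roll": 7.5},
  {"dx": 0, "dy": 0, "dz": 0, "roll": 7.5},
  {"dx": 0, "dy": 0, "dz": 0, "roll": 7.5},
  {"dx": 0, "dy": 0, "dz": 0, "roll": 7.5},
  {"dx": 0, "dy": 0, "dz": 0, "roll": 7.5},
  {"dx": 0, "dy": 0, "dz": 0, "roll": 7.5},
], hand=1)

```text
time_s: 9.55
position: [0.5419, -0.0395, 0.1306]
eef_rot: [-89.7, -0.1, -23.2]
ft_force: [-0.3, 0.2, -3.6]
finger_gap: 0.0501
```

```bash
python3 -c "
from m import *
o=robot.get_obs();print(o['ft_torque'],o['ft_force'],o['finger_gap'])"
```

```text
[ 1.8863 -0.7619  1.3035] [-0.2855  0.2226 -3.5777] 0.050050900481673294
```

Emit:
carry_out([
  {"dx": 0, "dy": 0, "dz": 0, "roll": 7.5},
  {"dx": 0, "dy": 0, "dz": 0, "roll": 7.5},
  {"dx": 0, "dy": 0, "dz": 0, "roll": 0},
])

```text
time_s: 9.93
position: [0.538, -0.0382, 0.133]
eef_rot: [-89.8, 0.4, -38.0]
ft_force: [-9.9, 3.7, 11.7]
finger_gap: 0.0504
```

```bash
python3 -c "
from m import *
o=robot.get_obs();print(o['ft_torque'],o['ft_force'],o['finger_gap'])"
```

```text
[2.0276 1.6502 0.9002] [-9.8774  3.7037 11.6751] 0.05039958883086205
```

Emit:
carry_out([
  {"dx": 0, "dy": 0, "dz": 0, "roll": 0},
  {"dx": 0, "dy": 0, "dz": 0, "roll": 0},
  {"dx": 0, "dy": 0, "dz": 0, "roll": 0},
  {"dx": 0, "dy": 0, "dz": 0, "roll": 0},
  {"dx": 0, "dy": 0, "dz": 0, "roll": -10},
  {"dx": 0, "dy": 0, "dz": 0, "roll": -10},
  {"dx": 0, "dy": 0, "dz": 0, "roll": -10},
  {"dx": 0, "dy": 0, "dz": 0, "roll": -10},
  {"dx": 0, "dy": 0, "dz": 0, "roll": -10},
  {"dx": 0, "dy": 0, "dz": 0, "roll": -10},
  {"dx": 0, "dy": 0, "dz": 0, "roll": 0},
], hand=-1)

```text
time_s: 11.3
position: [0.5404, -0.0415, 0.1305]
eef_rot: [-90.0, 0.0, 21.7]
ft_force: [-0.6, -0.2, 0.6]
finger_gap: 0.0853
```

Emit:
carry_out([
  {"dx": 0, "dy": 0, "dz": 0, "roll": 0},
  {"dx": 0, "dy": 0, "dz": 0, "roll": 0},
  {"dx": 0, "dy": 0, "dz": 0, "roll": 0},
  {"dx": 0, "dy": 0, "dz": 0, "roll": 0},
  {"dx": 0, "dy": 0, "dz": 0, "roll": 0},
  {"dx": 0, "dy": 0, "dz": 0, "roll": 7.5},
  {"dx": 0, "dy": 0, "dz": 0, "roll": 7.5},
  {"dx": 0, "dy": 0, "dz": 0, "roll": 7.5},
  {"dx": 0, "dy": 0, "dz": 0, "roll": 7.5},
  {"dx": 0, "dy": 0, "dz": 0, "roll": 7.5},
  {"dx": 0, "dy": 0, "dz": 0, "roll": 7.5},
], hand=1)

```text
time_s: 12.68
position: [0.5384, -0.0387, 0.132]
eef_rot: [-89.8, 0.3, -23.2]
ft_force: [-7.8, 4.9, 7.3]
finger_gap: 0.0505
```

```bash
python3 -c "
from m import *
o=robot.get_obs();print(o['ft_torque'],o['ft_force'],o['finger_gap'])"
```

```text
[1.6366 1.5138 1.6849] [-7.7612  4.8572  7.3267] 0.05050911800819879
```

Emit:
carry_out([
  {"dx": 0, "dy": 0, "dz": 0, "roll": 0},
  {"dx": 0, "dy": 0, "dz": 0, "roll": 0},
  {"dx": 0, "dy": 0, "dz": 0, "roll": 0},
  {"dx": 0, "dy": 0, "dz": 0, "roll": 0},
  {"dx": 0, "dy": 0, "dz": 0, "roll": 0},
  {"dx": 0, "dy": -0.02, "dz": 0, "roll": 0},
  {"dx": 0, "dy": -0.04, "dz": 0, "roll": 0},
  {"dx": 0, "dy": -0.05, "dz": 0, "roll": 0},
  {"dx": 0, "dy": -0.03, "dz": 0, "roll": 0},
], hand=-1)

```text
time_s: 13.8
position: [0.5411, -0.0416, 0.2738]
eef_rot: [-90.0, -0.2, -23.2]
ft_force: [0.1, -0.5, 0.2]
finger_gap: 0.0855
```

Run:
```python
from m import *
c=cap("side"); a=c["img"][180:260,240:320,::-1]
cv2.imwrite("pics/s2.png",cv2.resize(a,(560,560),interpolation=cv2.INTER_CUBIC))
```

```text
(no output)
```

View pics/s2.png

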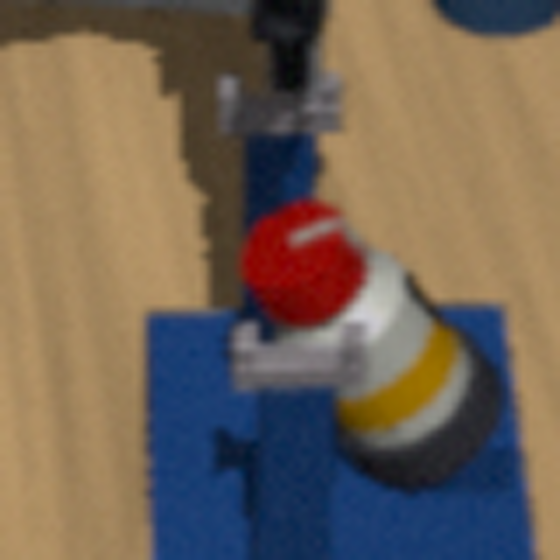

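The side crop shows the stripe from (292,240) to (345,220), nearly towards the black mark near (420,290). I'll work out the remaining angle by casting the rays onto the cap's top plane.

```bash
cat > ang.py <<'E'
from m import *
def stripe():
    s=np.radians(-7.75); X=np.array([np.cos(s),np.sin(s),0]);Y=np.array([-np.sin(s),np.cos(s),0]);Zz=np.array([0,0,1.])
    n=-.5*X+.866*Zz; u=.866*X+.5*Zz
    for nm in("side","top"):
        c=cap(nm); H=hsv(c).astype(int)
        P0=np.array([.5355,-.040,.152])
        k=((P0-c["o"])@n)/(c["ray"]@n); Q=c["o"]+c["ray"]*k[...,None]-P0
        a=Q@u; b=Q@Y; r=np.hypot(a,b)
        red=(r<.03)&((H[...,0]<10)|(H[...,0]>170))&(H[...,1]>140)
        w=(r<.024)&(H[...,1]<130)&(H[...,2]>110)
        print(nm,"red",red.sum(),a[red].mean(),b[red].mean(),a[red].min(),a[red].max(),b[red].min(),b[red].max())
        if w.sum()>3:
            A=np.c_[a[w],b[w]]; m=A.mean(0); v=np.linalg.svd(A-m)[2][0]; v*=np.sign(v@m)
            print("  stripe",w.sum(),m*1000,"dir from upslope, + toward +y:",np.degrees(np.arctan2(v[1],v[0])),"mean dir",np.degrees(np.arctan2(m[1],m[0])))
stripe()
E
python3 ang.py
```

```text
side red 146 -0.003669991036487328 -0.0032097903365093123 -0.029589710441590162 0.02370003057076347 -0.02910278328034009 0.02612687644722983
  stripe 14 [10.4695  3.9186] dir from upslope, + toward +y: -2.533355951770802 mean dir 20.520292599505485ang.py:12: RuntimeWarning: Mean of empty slice.
  print(nm,"red",red.sum(),a[red].mean(),b[red].mean(),a[red].min(),a[red].max(),b[red].min(),b[red].max())
  ret = ret.dtype.type(ret / rcount)
Traceback (most recent call last):
  File "ang.py", line 16, in <module>
    stripe()
    ~~~~~~^^
  File "ang.py", line 12, in stripe
    print(nm,"red",red.sum(),a[red].mean(),b[red].mean(),a[red].min(),a[red].max(),b[red].min(),b[red].max())
                                                         ~~~~~~~~~~^^
ValueError: zero-size array to reduction operation minimum which has no identity
```

The stripe direction is about -2.5° by its line, but its mean offset is ambiguous at this resolution. I'll move over the bar, which clears the top view of the cap, and check the cap again before lifting anything.

Emit:
carry_out([
  {"dx": -0.0194, "dy": 0, "dz": 0.0403, "roll": 0},
  {"dx": -0.0194, "dy": 0, "dz": 0.0403, "roll": 0},
  {"dx": -0.0194, "dy": 0, "dz": 0.0403, "roll": 0},
  {"dx": -0.0194, "dy": 0, "dz": 0.0403, "roll": 0},
  {"dx": -0.0194, "dy": 0, "dz": 0.0403, "roll": 0},
  {"dx": -0.0194, "dy": 0, "dz": 0.0403, "roll": 0},
  {"dx": -0.0194, "dy": 0, "dz": 0.0403, "roll": 0},
  {"dx": -0.0194, "dy": 0, "dz": 0.0403, "roll": 0},
  {"dx": 0, "dy": 0, "dz": 0, "roll": -7.2},
  {"dx": 0, "dy": 0, "dz": 0, "roll": 0},
])

```text
time_s: 15.2
position: [0.5238, 0.3163, 0.2682]
eef_rot: [-90.2, 0.2, -16.0]
ft_force: [1.3, 0.1, -0.9]
finger_gap: 0.0856
```

```bash
python3 ang.py
python3 - <<'E'
from m import *
c=cap("top");d=cap("side")
a=c["img"][180:240,265:325,::-1]; b=d["img"][190:250,255:315,::-1]
cv2.imwrite("pics/t3.png",np.hstack([cv2.resize(x,(400,400),interpolation=cv2.INTER_CUBIC) for x in(a,b)]))
E
```

```text
side red 148 -0.0036369848409716827 -0.0029147200209851593 -0.029589710441590162 0.02370003057076347 -0.02910278328034009 0.028054811132003702
  stripe 16 [9.7791 3.6525] dir from upslope, + toward +y: -3.5714037044413818 mean dir 20.480801032906335
top red 219 2.777310946885771e-05 -0.0001316837370548128 -0.02634934218345398 0.028525052761348806 -0.025658574704311946 0.026492461898248155
  stripe 24 [12.5287 -0.1488] dir from upslope, + toward +y: -3.751823755554006 mean dir -0.680409663562145
```

View pics/t3.png

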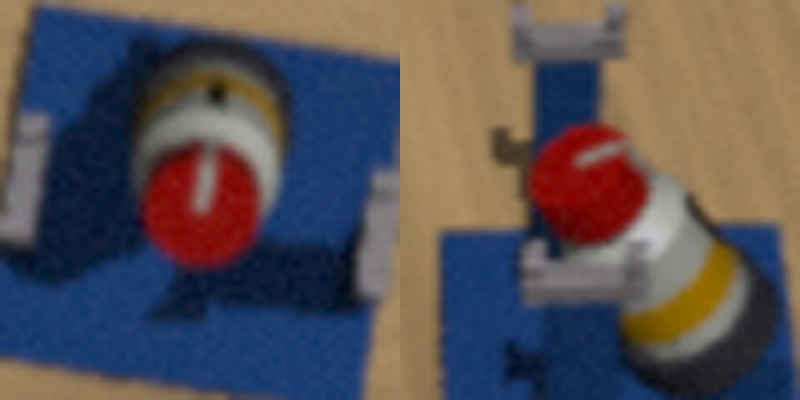

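Both views agree: in the top crop the stripe (207,150–210) points at the black mark (217,93), within about 4°. The third stroke met 1.7 N m, far above the 0.12 N m friction, so the cap is at its stop. Next is the bar.

Emit:
carry_out([
  {"dx": 0.002, "dy": 0.05, "dz": 0, "roll": 0},
  {"dx": 0, "dy": 0.055, "dz": 0, "roll": 0},
  {"dx": 0, "dy": 0.055, "dz": 0, "roll": 0},
  {"dx": 0, "dy": 0.045, "dz": 0, "roll": 0},
  {"dx": 0, "dy": 0.025, "dz": 0, "roll": 0},
  {"dx": 0, "dy": 0.014, "dz": 0, "roll": 0},
  {"dx": 0, "dy": 0, "dz": 0, "roll": 0},
  {"dx": 0, "dy": 0, "dz": 0, "roll": 0},
])

```text
time_s: 16.4
position: [0.528, 0.3159, 0.0286]
eef_rot: [-89.9, -0.1, -16.0]
ft_force: [0.6, 0.0, 0.1]
finger_gap: 0.0854
```

Emit:
carry_out([
  {"dx": 0, "dy": 0, "dz": 0, "roll": 0},
  {"dx": 0, "dy": 0, "dz": 0, "roll": 0},
  {"dx": 0, "dy": 0, "dz": 0, "roll": 0},
  {"dx": 0, "dy": 0, "dz": 0, "roll": 0},
  {"dx": 0, "dy": 0, "dz": 0, "roll": 0},
  {"dx": 0, "dy": 0, "dz": 0, "roll": 0},
  {"dx": 0, "dy": 0, "dz": 0, "roll": 0},
  {"dx": 0, "dy": 0, "dz": 0, "roll": 0},
  {"dx": 0, "dy": 0, "dz": 0, "roll": 0},
  {"dx": 0, "dy": 0, "dz": 0, "roll": 0},
], hand=1, grip_force=50)

```text
time_s: 17.65
position: [0.5267, 0.3158, 0.0269]
eef_rot: [-90.0, -0.0, -16.0]
ft_force: [-0.1, 1.6, 1.2]
finger_gap: 0.015
```

Emit:
carry_out([
  {"dx": 0, "dy": -0.015, "dz": 0, "roll": 0},
  {"dx": 0, "dy": -0.03, "dz": 0, "roll": 0},
  {"dx": 0, "dy": -0.04, "dz": 0, "roll": 0},
  {"dx": 0, "dy": -0.045, "dz": 0, "roll": 0},
  {"dx": 0, "dy": -0.045, "dz": 0, "roll": 0},
  {"dx": 0, "dy": -0.04, "dz": 0, "roll": 0},
  {"dx": 0, "dy": -0.025, "dz": 0, "roll": 0},
  {"dx": 0, "dy": 0, "dz": 0, "roll": 5},
  {"dx": 0, "dy": 0, "dz": 0, "roll": 9},
  {"dx": 0, "dy": 0, "dz": 0, "roll": 9},
  {"dx": 0, "dy": 0, "dz": 0, "roll": 9},
  {"dx": 0, "dy": 0, "dz": 0, "roll": 9},
  {"dx": 0, "dy": 0, "dz": 0, "roll": 9},
  {"dx": 0, "dy": 0, "dz": 0, "roll": 9},
  {"dx": 0, "dy": 0, "dz": 0, "roll": 9},
  {"dx": 0, "dy": 0, "dz": 0, "roll": 8},
  {"dx": 0, "dy": 0, "dz": 0, "roll": 5.7},
  {"dx": 0, "dy": 0, "dz": 0, "roll": 0},
  {"dx": 0, "dy": 0, "dz": 0, "roll": 0},
])

```text
time_s: 20.02
position: [0.5265, 0.3151, 0.2667]
eef_rot: [-90.0, -0.0, -97.6]
ft_force: [0.2, 0.5, -2.6]
finger_gap: 0.015
```

Run:
```python
from m import *
o=robot.get_obs();p=np.array(o["position"]);print(p,o["eef_rot"],o["finger_gap"],o["ft_force"])
for n in("top","side"):
    c=cap(n);H=hsv(c).astype(int);P=c["P"]
    near=(np.hypot(P[...,0]-p[0],P[...,1]-p[1])<.13)&(P[...,2]>.225)&(P[...,2]<.262)
    al=near&(H[...,1]<60)&(H[...,2]>90)
    q=P[al]; print(n,al.sum(),q.mean(0) if len(q) else 0,ell(q) if len(q)>3 else 0)
    if n=="side": 
        u,v=np.argwhere(al).mean(0)[::-1].astype(int) if al.sum() else (260,150)
        cv2.imwrite("pics/b4.png",cv2.resize(c["img"][max(v-70,0):v+90,max(u-80,0):u+80,::-1],(640,640),interpolation=cv2.INTER_CUBIC))
M=Ro.from_euler("xyz",o["eef_rot"],degrees=True).as_matrix()
print("to rest", M.T@(np.array([.534,-.0395,p[2]])-p))
```

```text
[0.5265 0.3151 0.2667] [-90.0232  -0.0431 -97.626 ] 0.015009889535411968 [ 0.2021  0.5213 -2.5604]
top 245 [0.5217 0.2549 0.2527] (array([0.5232, 0.2615]), array([89.2467, 24.3557]), np.float32(83.56725))
side 111 [0.5188 0.2511 0.2514] (array([0.5215, 0.2667]), array([104.0755,  20.9895]), np.float32(81.245926))
to rest [0.3505 0.0002 0.0545]
```

View pics/b4.png

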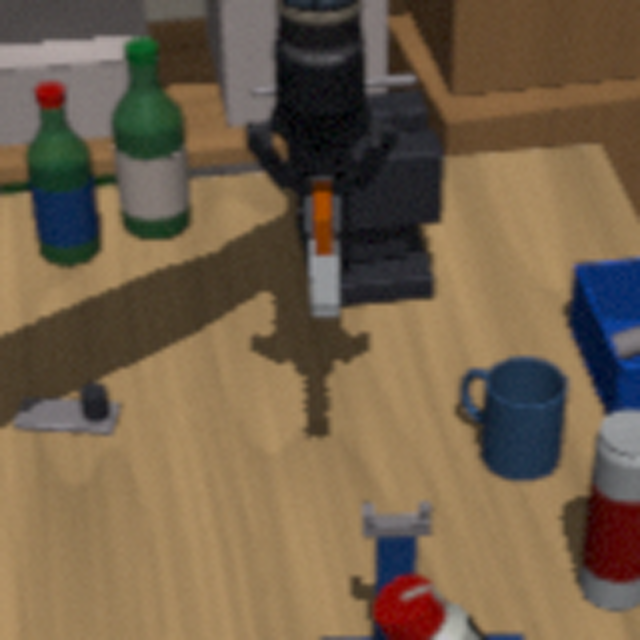

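The bar is held level across the jaws, with its near end at (322,310) in the crop. It is centred as expected, and there is nothing in the way. I'll carry it over the stand.

Emit:
carry_out([
  {"dx": 0.02, "dy": 0, "dz": 0.003, "roll": 0},
  {"dx": 0.035, "dy": 0, "dz": 0.0053, "roll": 0},
  {"dx": 0.042, "dy": 0, "dz": 0.0063, "roll": 0},
  {"dx": 0.042, "dy": 0, "dz": 0.0063, "roll": 0},
  {"dx": 0.042, "dy": 0, "dz": 0.0063, "roll": 0},
  {"dx": 0.042, "dy": 0, "dz": 0.0063, "roll": 0},
  {"dx": 0.042, "dy": 0, "dz": 0.0063, "roll": 0},
  {"dx": 0.036, "dy": 0, "dz": 0.0053, "roll": 0},
  {"dx": 0.03, "dy": 0, "dz": 0.0045, "roll": 0},
  {"dx": 0.02, "dy": 0, "dz": 0.003, "roll": 0},
  {"dx": 0, "dy": 0, "dz": 0, "roll": 0},
  {"dx": 0, "dy": 0, "dz": 0, "roll": 0},
])

```text
time_s: 21.62
position: [0.5314, -0.0394, 0.2669]
eef_rot: [-90.0, 0.0, -97.7]
ft_force: [0.3, 1.0, -1.9]
finger_gap: 0.0152
```

Emit:
carry_out([
  {"dx": 0, "dy": 0.02, "dz": 0, "roll": 0},
  {"dx": 0, "dy": 0.018, "dz": 0, "roll": 0},
  {"dx": 0, "dy": 0.012, "dz": 0, "roll": 0},
  {"dx": 0, "dy": 0, "dz": 0, "roll": 0},
  {"dx": 0, "dy": 0, "dz": 0, "roll": 0},
])

```text
time_s: 22.25
position: [0.532, -0.0392, 0.2175]
eef_rot: [-89.9, -0.0, -97.7]
ft_force: [0.4, -0.1, -1.7]
finger_gap: 0.015
```

Run:
```python
from m import *
o=robot.get_obs();p=np.array(o["position"]);print(p,o["eef_rot"],o["ft_force"])
for n in("top","side"):
    c=cap(n);H=hsv(c).astype(int);P=c["P"];Z=P[...,2]
    near=(np.hypot(P[...,0]-.534,P[...,1]+.0395)<.125)
    for lab,lo,hi in(("bar",.19,.225),("post",.155,.183)):
        al=near&(H[...,1]<60)&(H[...,2]>80)&(Z>lo)&(Z<hi)
        for sgn in(1,-1):
            q=P[al&((P[...,1]+.0395)*sgn>.04)]
            if len(q)>5: print(n,lab,sgn,len(q),np.median(q,0),ell(q))
    if n=="side": cv2.imwrite("pics/p5.png",cv2.resize(c["img"][140:270,220:350,::-1],(600,600),interpolation=cv2.INTER_CUBIC))
```

```text
[ 0.532  -0.0392  0.2175] [-89.9392  -0.0023 -97.6629] [ 0.4167 -0.0818 -1.6764]
top bar 1 39 [0.5461 0.045  0.2047] (array([0.5486, 0.0406]), array([21.485, 37.569]), np.float32(-89.830284))
top bar -1 81 [ 0.5237 -0.1226  0.2047] (array([ 0.5248, -0.1227]), array([27.7169, 24.076 ]), np.float32(81.686714))
top post -1 46 [ 0.5119 -0.1193  0.1742] (array([ 0.5244, -0.1197]), array([12.4656, 56.7463]), np.float32(-8.247366))
side bar -1 131 [ 0.5231 -0.1125  0.2034] (array([ 0.5236, -0.1087]), array([59.3195, 22.4362]), np.float32(82.7062))
side post -1 101 [ 0.5234 -0.1213  0.1646] (array([ 0.5229, -0.1178]), array([18.1023, 53.6151]), np.float32(-10.88878))
```

View pics/p5.png

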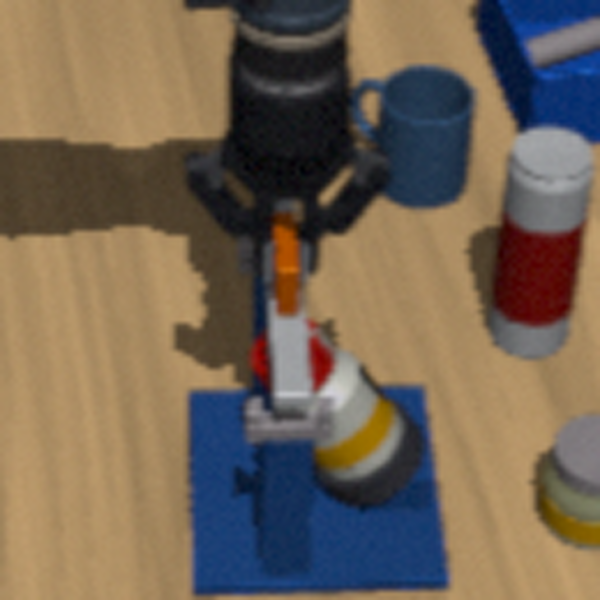

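The bar is lined up over the near notch to about 1 mm in both views, with its underside 27 mm above the floor. I'll lower it slowly.

Emit:
carry_out([
  {"dx": 0, "dy": 0.008, "dz": 0, "roll": 0},
  {"dx": 0, "dy": 0.007, "dz": 0, "roll": 0},
  {"dx": 0, "dy": 0.005, "dz": 0, "roll": 0},
  {"dx": 0, "dy": 0.003, "dz": 0, "roll": 0},
  {"dx": 0, "dy": 0.001, "dz": 0, "roll": 0},
  {"dx": 0, "dy": 0, "dz": 0, "roll": 0},
  {"dx": 0, "dy": 0, "dz": 0, "roll": 0},
])

```text
time_s: 23.22
position: [0.5319, -0.0394, 0.193]
eef_rot: [-90.0, -0.0, -97.7]
ft_force: [1.0, 0.3, -2.6]
finger_gap: 0.0153
```

Emit:
carry_out([
  {"dx": 0, "dy": 0.001, "dz": 0, "roll": 0},
  {"dx": 0, "dy": 0.001, "dz": 0, "roll": 0},
  {"dx": 0, "dy": 0.001, "dz": 0, "roll": 0},
  {"dx": 0, "dy": 0, "dz": 0, "roll": 0},
  {"dx": 0, "dy": 0, "dz": 0, "roll": 0},
])

```text
time_s: 23.85
position: [0.5319, -0.0394, 0.1908]
eef_rot: [-89.9, -0.0, -97.7]
ft_force: [-2.6, 0.3, 4.1]
finger_gap: 0.0151
```

Emit:
carry_out([
  {"dx": 0, "dy": 0, "dz": 0, "roll": 0},
  {"dx": 0, "dy": 0, "dz": 0, "roll": 0},
  {"dx": 0, "dy": 0, "dz": 0, "roll": 0},
  {"dx": 0, "dy": 0, "dz": 0, "roll": 0},
  {"dx": 0, "dy": 0, "dz": 0, "roll": 0},
  {"dx": 0, "dy": 0, "dz": 0, "roll": 0},
  {"dx": 0, "dy": -0.02, "dz": 0, "roll": 0},
  {"dx": 0, "dy": -0.04, "dz": 0, "roll": 0},
  {"dx": 0, "dy": -0.04, "dz": 0, "roll": 0},
  {"dx": 0, "dy": -0.02, "dz": 0, "roll": 0},
], hand=-1)

```text
time_s: 25.1
position: [0.5325, -0.0395, 0.3127]
eef_rot: [-89.8, -0.0, -97.7]
ft_force: [0.1, 0.2, -0.3]
finger_gap: 0.0855
```

Emit:
carry_out([
  {"dx": -0.03, "dy": 0, "dz": 0, "roll": 0},
  {"dx": -0.05, "dy": 0, "dz": 0, "roll": 0},
  {"dx": -0.05, "dy": 0, "dz": 0, "roll": 0},
  {"dx": -0.05, "dy": 0, "dz": 0, "roll": 0},
  {"dx": -0.05, "dy": 0, "dz": 0, "roll": 0},
  {"dx": -0.03, "dy": 0, "dz": 0, "roll": 0},
  {"dx": 0, "dy": 0, "dz": 0, "roll": 0},
  {"dx": 0, "dy": 0, "dz": 0, "roll": 0},
])

```text
time_s: 26.1
position: [0.5665, 0.2178, 0.3097]
eef_rot: [-90.0, -0.0, -97.7]
ft_force: [-0.1, -0.1, 0.1]
finger_gap: 0.0853
```

Run:
```python
from m import *
c0={}
for n in("top","side"):
    c=cap(n);c0[n]=c["img"];H=hsv(c).astype(int);P=c["P"];Z=P[...,2]
    near=(np.hypot(P[...,0]-.534,P[...,1]+.0395)<.125)
    og=near&(H[...,0]>5)&(H[...,0]<20)&(H[...,1]>170)&(Z>.205); q=P[og]; print(n,"grip",len(q),q.mean(0),q[:,2].max(),ell(q))
    al=near&(H[...,1]<60)&(H[...,2]>80)&(Z>.165)&(Z<.19)
    d=(P[...,:2]-[.534,-.0395]); s=np.radians(-7.75); x=d@[np.cos(s),np.sin(s)]; y=d@[-np.sin(s),np.cos(s)]
    w=al&(abs(x)<.014); print("  bar y ends",y[w].min(),y[w].max(),"x mean",x[w&(abs(y)>.088)].mean(), "top z",[np.median(Z[w&(y*k>.03)]) for k in(1,-1)])
a=c0["top"][170:250,250:340,::-1];b=c0["side"][170:250,240:330,::-1]
cv2.imwrite("pics/f6.png",np.vstack([cv2.resize(v,(630,300) if 0 else (338,300),interpolation=cv2.INTER_CUBIC) for v in(a,b)]))
for n in c0: # bystanders unchanged?
    o=cv2.imread(f"pics/{n}0.png")[...,::-1]; df=np.abs(o.astype(int)-c0[n]).sum(2); cv2.imwrite(f"pics/d{n}.png",np.clip(df,0,255).astype(np.uint8))
    cv2.imwrite(f"pics/end_{n}.png",c0[n][...,::-1])
cv2.imwrite("pics/end.png",cv2.resize(np.hstack([cv2.imread("pics/end_top.png"),cv2.imread("pics/end_side.png")])[90:340],(800,179)) )
f=cv2.imread("pics/f6.png"); e=cv2.resize(cv2.imread("pics/end_top.png")[80:380],(450,300)); g=cv2.resize(cv2.imread("pics/end_side.png")[100:400],(450,300))
cv2.imwrite("pics/fin.png",np.hstack([f,np.vstack([e,g])]))
```

```text
top grip 109 [ 0.5353 -0.037   0.2183] 0.22495515228940033 (array([ 0.5362, -0.0375]), array([54.7816, 16.1086]), np.float32(81.80723))
  bar y ends -0.0978578120227317 0.10136150132167689 x mean 0.0012437123220466382 top z [np.float64(0.1773744385240793), np.float64(0.17754800078001515)]
side grip 67 [ 0.5316 -0.0419  0.2162] 0.22267415613353297 (array([ 0.5323, -0.0393]), array([58.5491, 13.3555]), np.float32(83.25528))
  bar y ends -0.09798476815667141 0.10441632066259286 x mean -0.0005439130852566855 top z [np.float64(0.1762056569172454), np.float64(0.17634429198099993)]
```

View pics/fin.png

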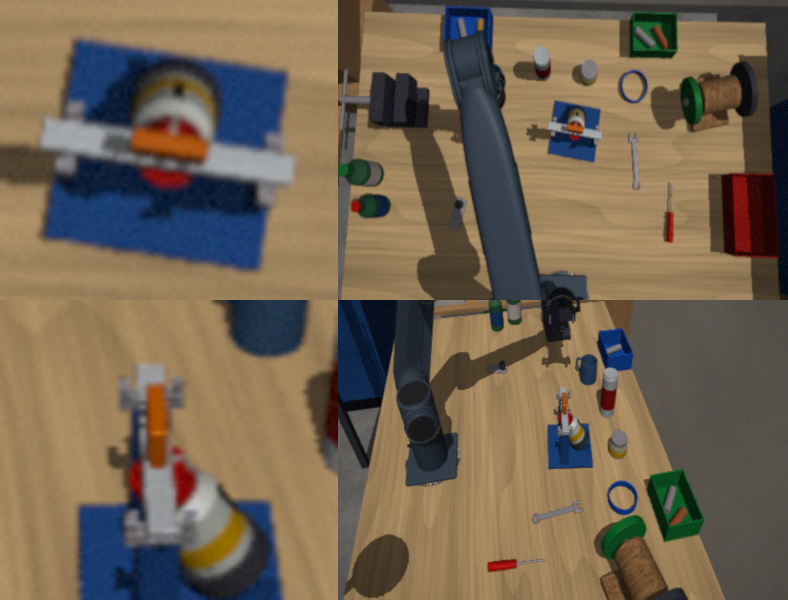

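The bar sits in both notches, level with its top at 0.177 m (0.178 m expected). Its ends are at about -98 and +102 mm, and the bystanders stand where they were. I'm handing it in.

```bash
python3 -c "
from h import *
print(robot.close_job())"
```

```text
the job is handed in; nothing more can be done
None
```

I screwed the red cap tight and then laid the bar across both notches, grip upwards. The job is handed in at about 26 s of the 67 s allowed.

**Cap:** I turned it with three clockwise grip-and-turn strokes. On the last stroke the torque rose to about 1.7 N m against a friction of 0.12 N m, so the cap was at its stop. The white stripe pointed at the black mark within about 4° in both views. In the side view, the stripe's average position suggested about 20° instead. I put that down to the coarse pixels and a centre error, because the top view's average gave -0.7°.

**Bar:** I lowered it until the force showed contact, then opened the gripper and backed off.
- **Seating:** both ends measure 176–177.5 mm at the top, against 178 mm expected.
- **Centring:** along its length the bar is within 2–3 mm of centre, with the ends at about -98 and +101 to +104 mm. Across the notches it is within about 1 mm.

**Other things:** by eye in the last pictures, the other bench items had not moved. The arm hid part of the mug and of the flat steel frame end in the top view. The largest wrist force in the readings after each move was about 16 N. The gripper was clear of everything at hand-in.

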